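Set the filter funnel and open its vacuum valve

ROBOT

A 6-joint arm with a two-finger parallel gripper is mounted at the origin on the work surface. World frame = base frame: x ahead of the robot, y to its left, z up, the work surface at z = 0. Lengths are in m, angles in degrees, forces in N, time in s.
With the tool pointing down it reaches from about 0.4 to 0.825 m from the base axis. Payload 7 kg.
Tool frame: the origin (TCP) lies midway between the tips of the shut fingers; the grasp point (between the pads) lies 19 mm behind it; z points along the fingers, y is the line along which they close (so a half turn about z gives the same grasp; the last joint's range is limited). The gripper opens to 88 mm and grips with 3 to 60 N. Pads are 19 mm wide; open, the fingers measure 130 mm over their backs; the gripper's body (78 mm by 193 mm) begins 47 mm behind the grasp point.
Start: joints at [92.08, 20.546, 0.682, 0, -70.136, -16.507], TCP at [0.168, 0.654, 0.227] pointing down, gripper open.
Joint ranges: [-176.03, 176.03], [-82.01, 121.73], [-58.28, 71.71], [-173.87, 95.51], [-174.79, -0.11], [-173.66, 173.66]. Speed limits (degrees/s): [136.94, 136.94, 172.46, 180, 180, 180].

INTERFACE

Orientations are given as a 3x3 rotation matrix whose columns are the frame's x, y, z axes.
In Python, from rig import robot gives the robot as it stands. Calls block until the motion is done:
- robot.goto(position, orientation): joint-space move of the TCP to a pose.
- robot.servo_line(position, ori=None, speed=0.15): straight line of the TCP; ori=None keeps the orientation; speed is the mean speed in m/s.
- robot.movej(angles): joint-space move.
- robot.move_gripper(opening): opening from 0.0 (shut) to 1.0 (fully open); the grip force is fixed at half the most; returns when the fingers have stopped.
- robot.dwell(seconds).
- robot.ik(position, orientation): joint angles nearest the present ones, or None.
- robot.grab_frame(name): name is "scene" or "top" or "wrist"; returns (picture, depth): 420x560x3 uint8, red, green, blue; 420x560 float32, m along the optical axis (not along the pixel's ray), 0 where there is no reading.
- robot.camera_info(name): a dict with "vfov" (degrees; the focal length in pixels is half the picture's height over the tangent of half this angle, whatever the lens; pixels are square), "cx", "cy" (the principal point, pixels), "view" (4x4, takes a point from world to camera coordinates); the wrist camera has in their place "T_tool_cam" (4x4, takes a point from camera to tool coordinates, whose origin is the TCP and whose axes are the flange's). Camera axes: x right, y down, z forward; pixel columns grow to the right and rows downward; lengths in m; the calibration is good to about 2 mm. A picture is of the moment at which its call begins: read the wrist's pose just before it. camera_info takes no time and is no camera call.
A pose or a line that the arm cannot do raises robot.Unreachable and nothing moves.
- robot.job_done(): hands the job in; it is judged then, once.
Readings, each from a call of its own:
- robot.read_t(): time.
- robot.read_qpos(): joint angles.
- robot.read_qvel(): joint speeds.
- robot.read_effort(): joint torques, N m.
- robot.read_position(): TCP position.
- robot.read_tcp_rot(): TCP orientation.
- robot.read_force(): force on the tool from outside, world axes, zero at the start.
- robot.read_ft_torque(): the same for the moment, N m.
- robot.read_grip_width(): opening from 0.0 (shut) to 1.0 (fully open).
- robot.read_finger_force(): force on a finger pad.
Only numpy, scipy, OpenCV 4.12 (cv2) and the standard library are available. Lean on these libraries where they do the work, as an engineer would, in place of code of your own. Each camera call takes 0.05 s, during which the arm holds its last target. There are 200 camera calls.

TASK

Set the steel filter funnel gently and fully down into the manifold cup that has the white support disc in it, upright, and let go of it; then open that cup's own valve by pushing its lever round to its end stop. The stops differ from valve to valve and are damaged by forcing (more than 30 N on a lever), as is the disc, so feel for the stop and ease off; leave the other two valves shut, the stoppers in and everything else where it is.

Things in the scene. Friction and masses are not known exactly. Their poses are not given: they have to be found in the camera images.
- manifold: Steel three-place vacuum filtration manifold, fixed: header tube 440 mm long across the back (along its y), three branch pipes running forward from it 140 mm apart (left is +y), each with a brass ball valve and a cup at its front end. Origin on the bench below the middle valve's spindle; x towards the back (away from the cups), y to the left along the header, z up.
- funnel: The filter funnel (origin at the centre of its foot's underside, z up the tube): see its centre point.
- funnel_center (a point): Centre (half-way up, 45 mm above its underside) of the filter funnel, an open round steel tube, about 0.22 kg, 90 mm tall, upright: 53 mm across over its plain body, a rolled rim 55 mm across in the top 4 mm, and below the body a narrower foot 43 mm across and 13 mm high with a bevelled lower edge, which fits the cup. Knocks or presses above 30 N do damage. Starts on the bench left or right of the manifold.
- frit_top (a point): Middle of the top face of the white sintered support disc, 43 mm across, which lies in the floor of the one cup that is made ready and open; the other two cups are stoppered.
- seat1 (a point): Cup at the front (robot side) end of the left-hand branch, an upright round socket: outside 57 mm, inside 47 mm across, rim 12 mm above this point, floor 4 mm below it. This point lies on the cup's axis where the foot of a fully seated funnel rests (on the 4 mm disc), 89 mm above the bench. Its axes are the manifold's.
- seat2 (a point): Cup at the front (robot side) end of the middle branch, an upright round socket: outside 57 mm, inside 47 mm across, rim 12 mm above this point, floor 4 mm below it. This point lies on the cup's axis where the foot of a fully seated funnel rests (on the 4 mm disc), 89 mm above the bench. Its axes are the manifold's.
- seat3 (a point): Cup at the front (robot side) end of the right-hand branch, an upright round socket: outside 57 mm, inside 47 mm across, rim 12 mm above this point, floor 4 mm below it. This point lies on the cup's axis where the foot of a fully seated funnel rests (on the 4 mm disc), 89 mm above the bench. Its axes are the manifold's.
- pivot1 (a point): Spindle axis (vertical) of the left-hand branch's valve, 120 mm behind its cup, at mid-height of the lever's grip (108 mm above the bench). The lever is a steel strip with a blue grip sleeve 15 mm wide and 11 mm high, reaching from 35 to 85 mm from this axis, with 30 mm of free space beneath the sleeve. Starts shut or nearly so; no spring: stays where left. A push above 30 N damages it.
- pivot2 (a point): Spindle axis (vertical) of the middle branch's valve, 120 mm behind its cup, at mid-height of the lever's grip (108 mm above the bench). The lever is a steel strip with a blue grip sleeve 15 mm wide and 11 mm high, reaching from 35 to 85 mm from this axis, with 30 mm of free space beneath the sleeve. Starts shut or nearly so; no spring: stays where left. A push above 30 N damages it.
- pivot3 (a point): Spindle axis (vertical) of the right-hand branch's valve, 120 mm behind its cup, at mid-height of the lever's grip (108 mm above the bench). The lever is a steel strip with a blue grip sleeve 15 mm wide and 11 mm high, reaching from 35 to 85 mm from this axis, with 30 mm of free space beneath the sleeve. Starts shut or nearly so; no spring: stays where left. A push above 30 N damages it.
- valve1 (a joint): left-hand valve lever: angle turned from its shut stop, rad. At 0 it points roughly to the manifold's -y, up to 12 degrees either way (stop plates are not all set alike); it opens counter-clockwise from above to a hard stop 80 to 100 degrees on, different in each valve and found only by feel, then pointing roughly along manifold +x. Dry friction 0.4 to 0.65 N m all the way (6 to 10 N at 65 mm from the spindle).
- valve2 (a joint): middle valve lever: angle turned from its shut stop, rad. At 0 it points roughly to the manifold's -y, up to 12 degrees either way (stop plates are not all set alike); it opens counter-clockwise from above to a hard stop 80 to 100 degrees on, different in each valve and found only by feel, then pointing roughly along manifold +x. Dry friction 0.4 to 0.65 N m all the way (6 to 10 N at 65 mm from the spindle).
- valve3 (a joint): right-hand valve lever: angle turned from its shut stop, rad. At 0 it points roughly to the manifold's -y, up to 12 degrees either way (stop plates are not all set alike); it opens counter-clockwise from above to a hard stop 80 to 100 degrees on, different in each valve and found only by feel, then pointing roughly along manifold +x. Dry friction 0.4 to 0.65 N m all the way (6 to 10 N at 65 mm from the spindle).
- stopper_a: Grey stopper, round head 53 mm across and 11 mm thick (its top 28 mm above its origin, its underside centre), pushed into a manifold cup that is out of use. Stays in.
- stopper_b: Grey stopper, round head 53 mm across and 11 mm thick (its top 28 mm above its origin, its underside centre), pushed into a manifold cup that is out of use. Stays in.
- beaker: Bystander: glass beaker 68 mm across, 85 mm tall, on the bench on the other side of the manifold from the funnel. Origin at its underside.
- vial_a: Bystander: small glass vial, 23 mm across, 45 mm tall, black cap, on the bench between the left and middle cups. Origin at its underside.
- vial_b: Bystander: another such vial, between the middle and right cups.
- amber: Bystander: small amber bottle 36 mm across, 65 mm tall, between the left and middle branch pipes behind the valves. Origin at its underside.
- filter_tin: Bystander: flat round aluminium tin, 60 mm across, 22 mm high, to the right of the right-hand valve. Origin at its underside.
- spatula: Bystander: narrow steel laboratory spatula 150 mm long, 5 mm thick, lying in front of the cups on the bench.
- weight_cap: Bystander: brass weight, 34 mm across, 28 mm high, between the middle and right branch pipes behind the valves. Origin at its underside.

How it is judged (in metres and radians):
On the way, in this order (a step that is already met when the one before it is completed fails the run):
1. the funnel stands fully seated and upright in the cup with the disc, released (((horizontal distance between frit_top and seat1 below 0.02 m and horizontal distance between funnel_center and seat1 below 0.004 m and z of funnel_center in the frame of seat1 below 0.048 m and angle between funnel_center's own z axis and vertical below 0.06 rad and contact force between each of the arm, the fingers and funnel below 0.1 N) or (horizontal distance between frit_top and seat2 below 0.02 m and horizontal distance between funnel_center and seat2 below 0.004 m and z of funnel_center in the frame of seat2 below 0.048 m and angle between funnel_center's own z axis and vertical below 0.06 rad and contact force between each of the arm, the fingers and funnel below 0.1 N) or (horizontal distance between frit_top and seat3 below 0.02 m and horizontal distance between funnel_center and seat3 below 0.004 m and z of funnel_center in the frame of seat3 below 0.048 m and angle between funnel_center's own z axis and vertical below 0.06 rad and contact force between each of the arm, the fingers and funnel below 0.1 N))), for 0.2 s.
2. the lever of that cup's valve is against its open stop (((horizontal distance between frit_top and seat1 below 0.02 m and horizontal distance between funnel_center and seat1 below 0.004 m and z of funnel_center in the frame of seat1 below 0.048 m and angle between funnel_center's own z axis and vertical below 0.06 rad and contact force between each of the arm, the fingers and funnel below 0.1 N and value of joint valve1 above 1.42 rad and value of joint each of valve2, valve3 below 0.25 rad) or (horizontal distance between frit_top and seat2 below 0.02 m and horizontal distance between funnel_center and seat2 below 0.004 m and z of funnel_center in the frame of seat2 below 0.048 m and angle between funnel_center's own z axis and vertical below 0.06 rad and contact force between each of the arm, the fingers and funnel below 0.1 N and value of joint valve2 above 1.55 rad and value of joint each of valve1, valve3 below 0.25 rad) or (horizontal distance between frit_top and seat3 below 0.02 m and horizontal distance between funnel_center and seat3 below 0.004 m and z of funnel_center in the frame of seat3 below 0.048 m and angle between funnel_center's own z axis and vertical below 0.06 rad and contact force between each of the arm, the fingers and funnel below 0.1 N and value of joint valve3 above 1.67 rad and value of joint each of valve1, valve2 below 0.25 rad))), for 0.2 s.
At the end, for the whole second after the job is handed in: The funnel is released and stands in the cup with the disc: within 4 mm of the cup's axis, its foot within 3 mm of the disc, tilted less than 0.06 rad. The lever of that cup's valve is within 0.03 rad of its own open stop; the other two levers are below 0.25 rad (shut) (((horizontal distance between frit_top and seat1 below 0.02 m and horizontal distance between funnel_center and seat1 below 0.004 m and z of funnel_center in the frame of seat1 below 0.048 m and angle between funnel_center's own z axis and vertical below 0.06 rad and contact force between each of the arm, the fingers and funnel below 0.1 N and value of joint valve1 above 1.42 rad and value of joint each of valve2, valve3 below 0.25 rad) or (horizontal distance between frit_top and seat2 below 0.02 m and horizontal distance between funnel_center and seat2 below 0.004 m and z of funnel_center in the frame of seat2 below 0.048 m and angle between funnel_center's own z axis and vertical below 0.06 rad and contact force between each of the arm, the fingers and funnel below 0.1 N and value of joint valve2 above 1.55 rad and value of joint each of valve1, valve3 below 0.25 rad) or (horizontal distance between frit_top and seat3 below 0.02 m and horizontal distance between funnel_center and seat3 below 0.004 m and z of funnel_center in the frame of seat3 below 0.048 m and angle between funnel_center's own z axis and vertical below 0.06 rad and contact force between each of the arm, the fingers and funnel below 0.1 N and value of joint valve3 above 1.67 rad and value of joint each of valve1, valve2 below 0.25 rad))); the robot touches nothing.
It fails at once if a valve lever was pushed harder than 30 N (contact force between any of the fingers, the arm and valve1 above 30 N or contact force between any of the fingers, the arm and valve2 above 30 N or contact force between any of the fingers, the arm and valve3 above 30 N).
It fails at once if the funnel was knocked or pressed against the manifold or the disc with more than 30 N (contact force between funnel and manifold above 30 N or contact force between funnel and frit above 30 N).
It fails at once if a stopper was shifted by more than 6 mm (distance of any of stopper_a, stopper_b from where it was at the start of the episode above 0.006 m).
It fails at once if a bystander was shifted by more than 20 mm (distance of any of beaker, vial_a, vial_b, amber, filter_tin, spatula, weight_cap from where it was at the start of the episode above 0.02 m).
It also fails if it takes over 67 s, if anything falls off the work surface, if the arm or the gripper's body presses on something with over 40 N, if the wrist force passes 120 N, or if a joint passes its speed limit or range.

## Working session

There is one attempt and no reset: what is moved stays moved. The work goes in short steps, each a Python script; the robot and the scene stay as the last script left them, time stands still between calls to the robot, and variables do not carry over. Pictures are saved under pics/ and viewed, at most 10 in all, crops included, and the job is handed in when it is done.

```bash
ls; mkdir -p pics; cat > h.py <<'E'
import numpy as np, cv2
from rig import robot
def cam(n):
    c=robot.camera_info(n); f=210/np.tan(np.radians(c['vfov'])/2)
    if 'view' in c: V=np.array(c['view']); M=np.linalg.inv(V)
    else:
        T=np.eye(4); T[:3,:3]=robot.read_tcp_rot(); T[:3,3]=robot.read_position(); M=T@np.array(c['T_tool_cam'])
    return f,c['cx'],c['cy'],M
def cloud(n):
    f,cx,cy,M=cam(n); im,d=robot.grab_frame(n)
    v,u=np.mgrid[:420,:560]
    P=np.stack([(u-cx)/f*d,(v-cy)/f*d,d],-1)@M[:3,:3].T+M[:3,3]
    P[d==0]=np.nan
    return im,d,P
def plane(c,u,v,z):
    f,cx,cy,M=c; r=M[:3,:3]@np.array([(u-cx)/f,(v-cy)/f,1]); return M[:3,3]+r*(z-M[2,3])/r[2]
def save(n,im): cv2.imwrite('pics/'+n,im[...,::-1])
E
python3 - <<'E'
from h import *
for n in ('top','scene'):
    im,d,P=cloud(n); save(n+'0.png',im); np.savez(n+'0.npz',im=im,d=d,P=P)
    print(robot.camera_info(n)); print(cam(n)[3].round(3), np.isfinite(P[...,0]).mean())
print(robot.read_t(),robot.read_force(),robot.camera_info('wrist'),robot.read_tcp_rot())
E
```

```text
pics
{'vfov': 47.75020700393881, 'cx': 277.86751845338017, 'cy': 205.41715678890534, 'view': array([[-0.01836956, -0.99964788,  0.01914866,  0.0087187 ],
       [-0.99859205,  0.01739019, -0.05011488,  0.521358  ],
       [ 0.04976423, -0.02004229, -0.99855988,  1.24099704],
       [ 0.        ,  0.        ,  0.        ,  1.        ]])}
[[-0.018 -0.999  0.05   0.459]
 [-1.     0.017 -0.02   0.025]
 [ 0.019 -0.05  -0.999  1.265]
 [ 0.     0.     0.     1.   ]] 0.9959141156462585
{'vfov': 45.36628375483145, 'cx': 284.22577271065467, 'cy': 208.3473134473827, 'view': array([[-0.58224118,  0.81291788,  0.0126387 ,  0.30416426],
       [ 0.55780166,  0.41073075, -0.7212195 , -0.25917834],
       [-0.59148333, -0.4128738 , -0.69259129,  1.4402485 ],
       [ 0.        ,  0.        ,  0.        ,  1.        ]])}
[[-0.582  0.558 -0.591  1.174]
 [ 0.813  0.411 -0.413  0.454]
 [ 0.013 -0.721 -0.693  0.807]
 [ 0.     0.     0.     1.   ]] 0.9959821428571428
0.1 [-0.26529699 -0.72516638  0.13078176] {'vfov': 65.37603169460053, 'cx': 270.87049268922806, 'cy': 210.4349714580579, 'T_tool_cam': array([[-7.75773802e-04, -9.50220051e-01, -3.11578647e-01,
         8.55136890e-02],
       [ 9.99999393e-01, -4.93433177e-04, -9.84994434e-04,
        -2.98317547e-05],
       [ 7.82218219e-04, -3.11579222e-01,  9.50219857e-01,
        -1.58310001e-01],
       [ 0.00000000e+00,  0.00000000e+00,  0.00000000e+00,
         1.00000000e+00]])} [[ 9.68442522e-01 -2.49236877e-01 -2.45420594e-04]
 [-2.49236967e-01 -9.68441441e-01 -1.45260271e-03]
 [ 1.24366689e-04  1.46793012e-03 -9.99998915e-01]]
```

View pics/top0.png

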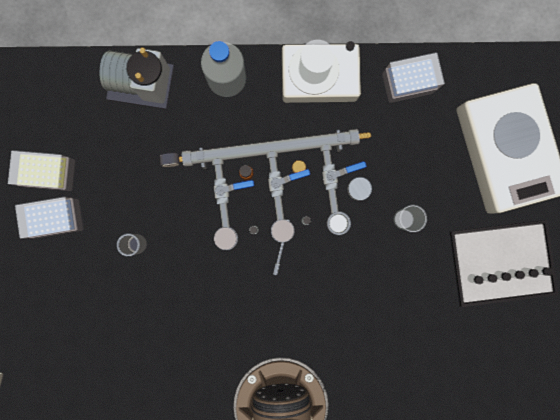

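View pics/scene0.png

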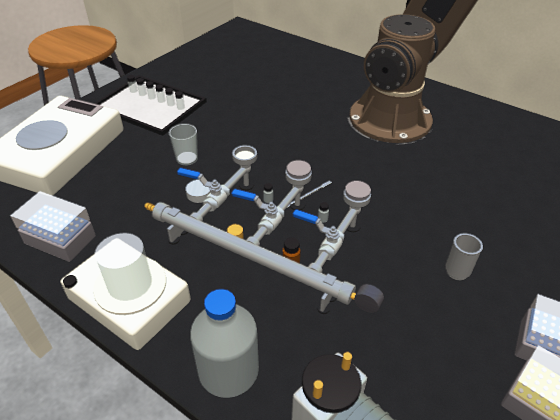

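The top view shows the open cup with the white disc at the right-hand branch (339,223), so this is seat3 and valve3. The stoppers are at (225,238) and (282,230), and the funnel is at (130,245) on the left. The blue levers are at (243,185), (298,174) and (354,167), and the beaker is at (410,218). The scene view agrees with this. Next I'll measure positions.

```bash
python3 - <<'E'
from h import *
for n in ('top','scene'):
    z=np.load(n+'0.npz'); im,P=z['im'],z['P']; c=cam(n)
    hsv=cv2.cvtColor(im,cv2.COLOR_RGB2HSV)
    b=((hsv[...,0]>100)&(hsv[...,0]<125)&(hsv[...,1]>130)&(hsv[...,2]>80)).astype(np.uint8)
    for k in cv2.findContours(b,0,1)[0]:
        if cv2.contourArea(k)<20: continue
        m=cv2.fillPoly(np.zeros_like(b),[k],1)>0
        v,u=np.nonzero(m); X=np.array([plane(c,a,e,.1135)[:2] for a,e in zip(u,v)])
        mu=X.mean(0); s,V=np.linalg.eigh(np.cov(X.T)); 
        print(n,'blue',u.mean(),v.mean(),mu.round(4),V[:,1].round(3),np.sqrt(s*12).round(4),np.nanmedian(P[m],0).round(3))
    # tall points by box
    if n=='top':
        for nm,(u,v),zz in (('st1',(225,238),.112),('st2',(282,230),.112),('cup3',(339,223),.101),('fun',(130,245),.09),('beak',(410,218),.085)):
            q=P[v-20:v+21,u-20:u+21].reshape(-1,3); q=q[(abs(q[:,2]-zz)<.008)&(np.linalg.norm(q[:,:2]-plane(c,u,v,zz)[:2],axis=1)<.045)]
            cc,r=cv2.minEnclosingCircle(q[:,:2].astype(np.float32)); print(nm,len(q),np.round(cc,4),round(r,4),q.mean(0).round(4),(q[:,:2].min(0)+q[:,:2].max(0))/2,np.median(q[:,2]))
E
```

```text
top blue 243.3 184.29285714285714 [0.5693 0.0846] [-0.175  0.985] [0.0169 0.0489] [0.57  0.085 0.113]
top blue 299.2671755725191 174.49618320610688 [ 0.5911 -0.0522] [-0.266  0.964] [0.0158 0.0518] [ 0.592 -0.052  0.113]
top blue 355.87142857142857 166.55714285714285 [ 0.6084 -0.1914] [-0.289  0.957] [0.0169 0.0499] [ 0.609 -0.193  0.113]
top blue 218.85804416403786 51.03785488958991 [0.9    0.1399] [-0.922 -0.386] [0.0415 0.0452] [0.867 0.131 0.2  ]
st1 378 [0.4393 0.1314] 0.0276 [0.4394 0.1314 0.1131] [0.43962253 0.13199005] 0.11316427833608023
st2 372 [ 0.4548 -0.0068] 0.0276 [ 0.4555 -0.0072  0.1133] [ 0.45532441 -0.00646828] 0.11343414242329863
cup3 159 [ 0.4713 -0.146 ] 0.0287 [ 0.4712 -0.1464  0.1   ] [ 0.47125432 -0.14581815] 0.10033484226238087
fun 133 [0.428  0.3719] 0.0276 [0.4277 0.3737 0.0894] [0.4279427  0.37156849] 0.08960111124153292
beak 140 [ 0.4799 -0.3348] 0.0343 [ 0.4808 -0.3376  0.0838] [ 0.48050495 -0.33462729] 0.08390931428971438
scene blue 219.57861635220127 303.8352201257862 [0.831  0.0873] [0.683 0.73 ] [0.0459 0.0551] [0.873 0.132 0.2  ]
scene blue 304.6201923076923 215.83653846153845 [0.575  0.0851] [-0.149  0.989] [0.0228 0.0498] [0.574 0.082 0.112]
scene blue 243.0 194.32978723404256 [ 0.5979 -0.0516] [-0.246  0.969] [0.0234 0.0498] [ 0.596 -0.055  0.112]
scene blue 187.87573964497042 172.72189349112426 [ 0.6143 -0.1899] [-0.235  0.972] [0.0238 0.0501] [ 0.612 -0.193  0.111]
```

```bash
cat >> h.py <<'E'
def R(psi):
    c,s=np.cos(np.radians(psi)),np.sin(np.radians(psi)); return np.array([[c,s,0],[s,-c,0],[0,0,-1.]])
def fitc(X):
    A=np.c_[2*X,np.ones(len(X))]; s=np.linalg.lstsq(A,(X**2).sum(1),rcond=None)[0]
    r=np.sqrt(s[2]+s[:2]@s[:2]); return s[:2],r,np.std(np.linalg.norm(X-s[:2],axis=1)-r)
def rim(im,d,P,c,xy,z,band=.006,rad=.04):
    m=((abs(P[...,2]-z)<band)&(np.hypot(P[...,0]-xy[0],P[...,1]-xy[1])<rad)).astype(np.uint8)
    k=max(cv2.findContours(m,0,1)[0],key=lambda k:cv2.contourArea(cv2.convexHull(k)))
    h=k[:,0]; X=np.array([plane(c,u,v,z)[:2] for u,v in h])
    ctr,r,s=fitc(X)
    for _ in range(3):
        e=np.linalg.norm(X-ctr,axis=1)-r; X=X[abs(e)<.0025]; ctr,r,s=fitc(X)
    return ctr,r,s,len(X)
E
python3 - <<'E'
from h import *
try:
  for n,xy,z in (('wcup',(.4713,-.146),.101),('wfun',(.428,.372),.09)):
    robot.goto([*xy,z+.10],R(6.6)); robot.dwell(.2)
    c=cam('wrist'); im,d,P=cloud('wrist'); save(n+'.png',im); np.savez(n+'.npz',im=im,d=d,P=P,M=c[3])
    print(n,robot.read_t(),robot.read_qpos(),robot.read_position(),robot.read_force(),rim(im,d,P,c,xy,z))
except Exception as e: print(repr(e),robot.read_t())
E
```

```text
wcup 3.35 [ 5.69616546e+00  4.42288561e+00 -2.38527096e+01  4.61014365e-04
 -6.17307573e+01  9.09321566e+01] [ 0.47142758 -0.1457316   0.20095541] [ 0.42564863 -1.35068637  0.14311024] (array([ 0.47390203, -0.14851472]), np.float64(0.02797420774631237), np.float64(0.0003478620937901875), 190)
wfun 5.4833 [ 6.06995077e+01  1.19895379e+01 -1.62172595e+01 -3.35303101e-04
 -6.17818797e+01  3.58419402e+01] [0.42839528 0.3714635  0.19011144] [ 0.14230407 -0.5633265   0.5429645 ] (array([0.42994645, 0.37004509]), np.float64(0.026959453843531822), np.float64(0.0003100266578236423), 181)
```

```bash
python3 - <<'E'
import cv2,numpy as np
a=cv2.imread('pics/wcup.png');b=cv2.imread('pics/wfun.png')
cv2.imwrite('pics/w2.png',cv2.resize(np.hstack([a,b]),(800,300)))
E
```

```text
(no output)
```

View pics/w2.png

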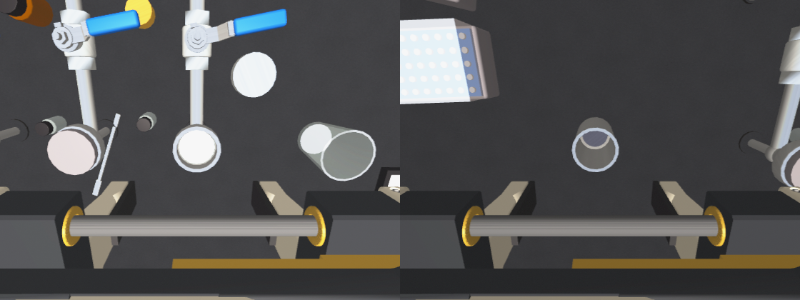

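The left half shows the cup with the disc at (197,147) and its lever above and to the right. The right half shows the funnel at (595,148), standing free. Now to grasp it.

```bash
python3 - <<'E'
from h import *
z=np.load('wcup.npz'); im,P=z['im'],z['P']; f,cx,cy,_=cam('wrist'); c=(f,cx,cy,z['M'])
hsv=cv2.cvtColor(im,cv2.COLOR_RGB2HSV)
b=((hsv[...,0]>95)&(hsv[...,0]<125)&(hsv[...,1]>110)&(hsv[...,2]>80)).astype(np.uint8)
for k in cv2.findContours(b,0,1)[0]:
    if cv2.contourArea(k)<800: continue
    m=cv2.fillPoly(np.zeros_like(b),[k],1)>0; q=P[m]; q=q[abs(q[:,2]-.113)<.004]
    r=cv2.minAreaRect(q[:,:2].astype(np.float32)); print('lever',np.round(r[0],4),np.round(r[1],4),r[2],cv2.boxPoints(r).round(4).tolist())
w=robot.read_force(); xy=[.42995,.37005]
robot.servo_line([*xy,.075],speed=.15); robot.servo_line([*xy,.038],speed=.08)
print(robot.read_force()-w); robot.move_gripper(0.0)
print(robot.read_grip_width(),robot.read_finger_force(),robot.read_force())
robot.servo_line([*xy,.20],speed=.12); robot.dwell(.2)
cc=cam('wrist'); im,d,P=cloud('wrist'); save('held.png',im); np.savez('held.npz',im=im,d=d,P=P,M=cc[3])
p=robot.read_position(); z0=p[2]+.052
print(p,robot.read_force(),robot.read_t(),rim(im,d,P,cc,p[:2],z0,band=.008))
E
```

```text
lever [ 0.5935 -0.0543] [0.0157 0.049 ] 16.223583221435547 [[0.5791000127792358, -0.03290000185370445], [0.5928000211715698, -0.07999999821186066], [0.6078000068664551, -0.07559999823570251], [0.5940999984741211, -0.02850000001490116]]
lever [ 0.6097 -0.1925] [0.0153 0.0498] 17.092153549194336 [[0.5950999855995178, -0.17100000381469727], [0.6097999811172485, -0.21860000491142273], [0.6244000196456909, -0.21410000324249268], [0.6097000241279602, -0.1665000021457672]]
[ 1.02901014 -0.17219053 -0.1442956 ]
0.6058538679737197 29.99086941126734 [-0.33545148  0.27344145  1.11062457]
[0.42987185 0.36993843 0.19956656] [ 0.30250763 -0.13272631 -2.74430413] 9.4083 (array([0.44043115, 0.37121337]), np.float64(0.019699482147259882), np.float64(0.0008987038599372286), 144)
```

View pics/held.png

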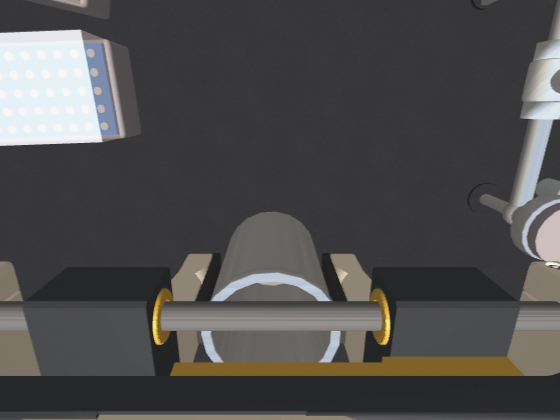

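The funnel is held upright. Its rim arc is visible around (272,275), with sides at (205,330) and (337,330), so I'll measure its in-hand offset from that arc.

```bash
python3 - <<'E'
from h import *
from scipy.optimize import least_squares
z=np.load('held.npz'); im,P,d=z['im'].astype(int),z['P'],z['d']; f,cx,cy,_=cam('wrist'); c=(f,cx,cy,z['M'])
print(im[277,272],d[277,272],P[277,272],im[290,272],im[260,272])
m=(im.min(2)>150)&(im[...,2]>im[...,0]+10); m[:268]=0; m[350:]=0; m[298:334]=0; m[:,:195]=0; m[:,345:]=0
q=P[m]; print(m.sum(),np.nanpercentile(q[:,2],[5,50,95]))
v,u=np.nonzero(m); zz=np.nanmedian(q[:,2])
for zt in (zz,.199+.052):
    X=np.array([plane(c,a,b,zt)[:2] for a,b in zip(u,v)])
    r=least_squares(lambda p:np.hypot(*(X-p[:2]).T)-p[2],[.43,.37,.027],loss='soft_l1',f_scale=.001)
    o=r.x[:2]-robot.read_position()[:2]; print(zt,r.x,'tool',R(6.6)[:2,:2].T@o,np.abs(r.fun).mean())
E
```

```text
[189 200 215] 0.12024871 [0.45453427 0.3722924  0.25108874] [103 101  97] [104 101  98]
1296 [0.25053153 0.25146946 0.25232367]
0.25146945580441915 [0.42974389 0.3699669  0.02523053] tool [-1.23840689e-04 -4.29837276e-05] 0.0008967331919735109
0.251 [0.42936796 0.36992431 0.02534205] tool [-5.02173016e-04 -4.38882680e-05] 0.0009006951588163965
```

```bash
python3 - <<'E'
from h import *
xy=np.array([.4739,-.1485])
robot.servo_line([*xy,.20],speed=.25); robot.servo_line([*xy,.146],speed=.08); robot.dwell(.2)
w=robot.read_force(); print(robot.read_t(),robot.read_position(),w)
for z in np.arange(.144,.1255,-.001):
    robot.servo_line([*xy,z],speed=.015); F=robot.read_force()-w
    print(round(z,4),robot.read_position().round(4),F.round(1))
    if F[2]>4 or np.hypot(*F[:2])>8: break
print(robot.read_t(),robot.read_grip_width())
E
```

```text
12.6667 [ 0.47426013 -0.14849601  0.14652778] [ 0.33100315  0.92750345 -1.02653971]
0.144 [ 0.4738 -0.1485  0.144 ] [ 0.2 -2.  -0.7]
0.143 [ 0.4739 -0.1485  0.1429] [-0.6 -1.2 -2.2]
0.142 [ 0.4738 -0.1485  0.1419] [-0.5 -1.5 -1.4]
0.141 [ 0.4738 -0.1485  0.1409] [-0.7 -0.6 -1.7]
0.14 [ 0.4738 -0.1485  0.1399] [-1.1 -1.4 -1.1]
0.139 [ 0.4739 -0.1485  0.1389] [ 0.3 -1.  -2. ]
0.138 [ 0.4738 -0.1485  0.1379] [ 0.4 -1.1 -2.1]
0.137 [ 0.4739 -0.1485  0.1369] [-0.2 -1.3 -1.2]
0.136 [ 0.4738 -0.1485  0.1359] [-0.6 -0.6 -1.5]
0.135 [ 0.4739 -0.1485  0.1349] [ 0.  -0.9 -1.1]
0.134 [ 0.4739 -0.1485  0.1339] [ 0.1 -1.1 -2. ]
0.133 [ 0.4738 -0.1485  0.1329] [-0.1 -0.4 -2. ]
0.132 [ 0.4738 -0.1485  0.1319] [-0.2 -0.6 -1.8]
0.131 [ 0.4739 -0.1485  0.1309] [ 0.3 -0.6 -1. ]
0.13 [ 0.4738 -0.1485  0.1299] [-0.  -1.5 -1.6]
0.129 [ 0.4738 -0.1485  0.1289] [-1.8 -1.  -1.7]
0.128 [ 0.4738 -0.1485  0.1279] [-0.6 -1.4 -0.8]
0.127 [ 0.4741 -0.1485  0.1272] [-0.4 -1.5 -0.6]
0.126 [ 0.4743 -0.1486  0.1271] [-4.  -0.9  9.4]
17.45 0.6087118386226643
```

```bash
python3 - <<'E'
from h import *
p=robot.read_position(); robot.servo_line([.4739,-.1485,.1271],speed=.02)
print(robot.read_force()); robot.move_gripper(1.0); robot.dwell(.1); print(robot.read_grip_width(),robot.read_force())
robot.servo_line([.4739,-.1485,.28],speed=.15); robot.dwell(.1)
c=cam('wrist'); im,d,P=cloud('wrist'); save('placed.png',im)
print(rim(im,d,P,c,(.4739,-.1485),.179),robot.read_t())
m=(abs(P[...,0]-.474)<.04)&(abs(P[...,1]+.1485)<.04)&(P[...,2]>.15); q=P[m]; print('rim z',np.nanpercentile(q[:,2],[5,50,95,99]))
t=np.load('top0.npz')['P']; 
for x in np.arange(.68,.9,.02):
    s=t[(abs(t[...,0]-x)<.01)&(t[...,1]<.05)&(t[...,1]>-.3)]; print(round(x,2),np.nanmax(s[:,2]).round(3),end=' ')
for s in [(.589,-.205,-162),(.66,-.126,-65)]:
    print(robot.ik([s[0],s[1],.1],R(s[2])))
E
```

```text
[-0.19955939  0.20227905  0.67087505]
0.9996837395355275 [-0.3748968  -0.49769609  0.14799241]
(array([ 0.47386898, -0.14812613]), np.float64(0.026966938911796565), np.float64(0.00028546095659513624), 181) 19.8917
rim z [0.17929175 0.37909911 0.3874625  0.38873331]
0.68 0.078 0.7 0.08 0.72 0.063 0.74 0.007 0.76 0.008 0.78 0.009 0.8 0.073 0.82 0.163 0.84 0.164 0.86 0.165 0.88 0.165 [ -1.27918455  21.80155556 -15.24930655   0.         -52.94913789
 -70.72081545]
[  5.77756616  25.79438763  -8.68019544   0.         -55.52541693
  19.22243384]
```

View pics/placed.png

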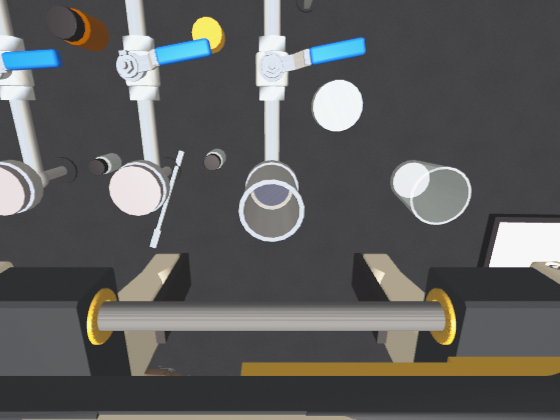

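The funnel stands centred in the cup and is released; its rim is at (271,210) and fits within 0.5 mm of the cup axis. Next is the lever.

```bash
cat > push.py <<'E'
from h import *
PV=np.array([.5926,-.135]); T0=-72.8; r=.065
def pose(a,g):
    th=np.radians(T0+a); u=np.array([np.cos(th),np.sin(th)]); t=np.array([-u[1],u[0]])
    return PV+r*u-(.017+g)*t, R(T0+a-90), t
E
python3 - <<'E'
from push import *
robot.move_gripper(0.0)
p,o,t=pose(0,.012); robot.goto([*p,.28],o); robot.servo_line([*p,.12],speed=.15); 
robot.servo_line([*p,.097],speed=.05); robot.dwell(.2)
w=np.mean([robot.read_force() for _ in range(4)],0); print('base',w,robot.read_t(),robot.read_position())
def ft(t):
    robot.dwell(.03); return (robot.read_force()-w)
for g in np.arange(.010,-.0031,-.001):
    p,o,t=pose(0,g); robot.servo_line([*p,.097],o,speed=.02); F=ft(t); f=-F[:2]@t; print('g',round(g,4),round(f,1),round(F[2],1))
    if f>4: break
a=0
while a<75 and f<17:
    a+=3; p,o,t=pose(a,g); robot.servo_line([*p,.097],o,speed=.03); F=ft(t); f=-F[:2]@t; print(a,F.round(1),round(f,1))
print(g,a,robot.read_t(),w.tolist())
E
```

```text
base [-0.1748052  -0.23528669  0.71555728] 25.75 [ 0.58432854 -0.2057077   0.09727768]
g 0.01 -0.2 -1.3
g 0.009 -0.6 -0.6
g 0.008 -0.9 -1.7
g 0.007 -0.1 -0.6
g 0.006 -0.6 0.1
g 0.005 -1.0 -0.9
g 0.004 -0.4 -0.9
g 0.003 -0.9 -1.0
g 0.002 3.5 0.6
g 0.001 4.8 0.7
3 [-5.6 -2.   1.7] 6.0
6 [-4.9 -2.4  0.4] 5.4
9 [-4.7 -3.   0.3] 5.5
12 [-4.9 -3.   0.2] 5.7
15 [-4.3 -2.4  0.8] 4.9
18 [-4.8 -2.7  0.6] 5.5
21 [-4.7 -3.   0.3] 5.6
24 [-4.2 -2.1  0.5] 4.6
27 [-4.5 -3.6  1.6] 5.8
30 [-4.5 -2.7 -0.1] 5.1
33 [-3.4 -3.7  0.8] 5.1
36 [-3.8 -3.1  1. ] 4.7
39 [-4.6 -3.8  0.8] 5.7
42 [-3.5 -4.4  0.8] 5.6
45 [-4.8 -3.9  0.5] 5.7
48 [-3.4 -4.7  0.6] 5.7
51 [-3.3 -4.1  1. ] 5.0
54 [-3.6 -4.9  0.3] 5.8
57 [-3.2 -4.6  0.8] 5.3
60 [-3.9 -4.4 -0. ] 5.1
63 [-3.5 -4.7 -0.1] 5.2
66 [-3.5 -4.4 -0.1] 4.8
69 [-2.3 -5.   0.2] 5.1
72 [-2.2 -5.4  0.3] 5.5
75 [-2.4 -5.6 -0.4] 5.5
0.0010000000000000078 75 36.0833 [-0.17480520276783357, -0.2352866937016365, 0.7155572791625385]
```

```bash
python3 - <<'E'
from push import *
w=np.array([-.175,-.235,.716]); g=.001; a=75; f=0; log=[]
while a<112 and f<15 and robot.read_t()<56:
    a+=1 if (a<88 and f<8) else .4; p,o,t=pose(a,g); robot.servo_line([*p,.097],o,speed=.03 if a<88 else .015); robot.dwell(.03)
    F=robot.read_force()-w; f=-F[:2]@t; log.append((round(a,1),round(f,1)))
print(log,robot.read_t(),robot.read_position(),p)
E
```

```text
[(76, np.float64(5.0)), (77, np.float64(5.8)), (78, np.float64(5.7)), (79, np.float64(5.9)), (80, np.float64(4.5)), (81, np.float64(6.6)), (82, np.float64(6.7)), (83, np.float64(4.8)), (84, np.float64(5.1)), (85, np.float64(5.6)), (86, np.float64(5.8)), (87, np.float64(4.6)), (88, np.float64(5.6)), (88.4, np.float64(5.1)), (88.8, np.float64(6.4)), (89.2, np.float64(5.3)), (89.6, np.float64(6.7)), (90.0, np.float64(5.1)), (90.4, np.float64(5.7)), (90.8, np.float64(5.9)), (91.2, np.float64(5.4)), (91.6, np.float64(5.1)), (92.0, np.float64(5.3)), (92.4, np.float64(5.3)), (92.8, np.float64(4.7)), (93.2, np.float64(4.7)), (93.6, np.float64(6.3)), (94.0, np.float64(6.0)), (94.4, np.float64(5.5)), (94.8, np.float64(6.3)), (95.2, np.float64(5.2)), (95.6, np.float64(6.8)), (96.0, np.float64(6.2)), (96.4, np.float64(8.4)), (96.8, np.float64(9.3)), (97.2, np.float64(11.1)), (97.6, np.float64(12.9)), (98.0, np.float64(13.8)), (98.4, np.float64(14.7)), (98.8, np.float64(16.0))] 47.4167 [ 0.65967173 -0.1263428   0.09753151] [ 0.65891229 -0.12268417]
```

The stop showed clearly: force rises steadily from about 96°. Now I'll ease off, retreat, check and hand in.

```bash
python3 - <<'E'
from push import *
p,o,t=pose(98,.02); robot.servo_line([*p,.097],speed=.06); robot.servo_line([*p,.27],speed=.15); robot.dwell(.1)
c=cam('wrist'); im,d,P=cloud('wrist'); save('end.png',im); im2,d,P=cloud('top'); save('endtop.png',im2)
cv2.imwrite('pics/e2.png',cv2.resize(np.hstack([im,im2])[...,::-1],(800,300))); print(robot.read_t(),robot.read_force())
for n,I in (('wrist',im),):
    hsv=cv2.cvtColor(I,cv2.COLOR_RGB2HSV); Pw=None
    b=((hsv[...,0]>95)&(hsv[...,0]<125)&(hsv[...,1]>110)&(hsv[...,2]>80)).astype(np.uint8)
    for k in cv2.findContours(b,0,1)[0]:
        if cv2.contourArea(k)<400: continue
        q=np.array([plane(c,*x,.1135)[:2] for x in k[:,0]],np.float32); r=cv2.minAreaRect(q); m=np.array(r[0])
        print(m,r[1],'bearing about pivot',np.degrees(np.arctan2(*(m-PV)[::-1])))
E
```

```text
49.4 [-0.07165117 -0.07904709 -0.10095221]
[ 0.64834058 -0.11338131] (0.04864933341741562, 0.016315458342432976) bearing about pivot 21.198518129115023
```

View pics/e2.png

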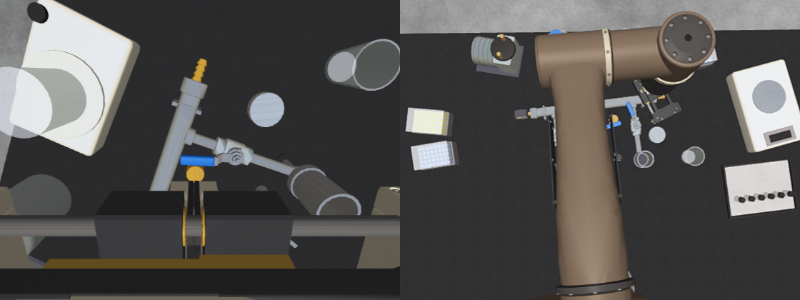

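The wrist view on the left shows the lever at about (198,160), turned back along the branch, and the funnel upright in its cup at (320,190). The top view on the right shows the same, with the bystanders it covers unmoved and the robot touching nothing.

```bash
python3 -c "
from rig import robot
print(robot.read_t(),robot.job_done())"
```

```text
the job is handed in; nothing more can be done
49.4 None
```

The funnel is seated upright and released in the right-hand cup, and that cup's valve was pushed open until I felt its stop (about 16 N); the job was handed in at 49.4 s, with no verdict returned and a rough camera check reading the lever about 2° short of where I felt the stop.

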